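Shut the goldsmith's lever shear: free its safety pawl and push the lever down

TASK

The bench lever shear has been left standing open. Make it safe for the night: press the yellow thumb tab of its ratchet pawl down until the pawl snaps over and stays free of the teeth, then push the red-gripped lever fully down so that the blades are shut. Only press and push with the fingertips: do not lift the lever, do not force it against the pawl or slam it, leave the watch, jar and hammer where they lie, and take the hand away at the end.

Things in the scene. Friction and masses are not known exactly. Their poses are not given: they have to be found in the camera images.
- shear: Green cast frame of the shear, bolted to the bench (it stands elsewhere in each run). Foot 300 x 90 x 14 mm, highest part 152 mm. Origin on the bench top, straight below the lever's pivot. x axis (level) points from the pivot towards the lever's grip, z up; lever and pawl swing in the plane y = 0; cheek and hold-down bracket stand at y = 12 to 70 mm.
- lever_pivot (a point): Axis of the lever's pivot, 125 mm above the bench, level, along the shear's y axis.
- lever_angle (a joint): Angle of the lever (rad): 0 = fully down, blades shut, bar level; grows as the lever rises; starts between 0.45 and 0.8 (grip end then up to 355 mm above the bench). It stays where it is left (stiff pivot) and needs about 3 to 6 N downwards at the grip once the pawl is free. While the pawl is in the teeth it is blocked within about one tooth (0.14 rad).
- lever: The lever: toothed hub 124 mm across about the pivot, dark steel bar 12 mm thick, with the upper blade and a red grip 30 mm wide and 26 mm thick that reaches from 195 to 300 mm from the pivot. Origin on the pivot axis; x along the bar towards the grip, z square to it (up when the lever is down).
- lever_grip (a point): Top face of the red grip, 260 mm from the pivot along the bar and 21 mm above the line through the pivot: the place to push. It moves on a circle about the pivot and is 146 mm above the bench when the lever is down.
- pawl (a joint): Angle of the pawl (rad): 0 to 0.14 = in the teeth (it rides on them), 0.4 = fully free, against its stop. An over-centre spring takes it either way from 0.2: pressed past that it snaps to 0.4 and stays there. The tab needs 2 to 4 N, or up to 12 N if the lever leans on the pawl; against the stop it is hard.
- pawl_tab (a point): Centre of the top face of the pawl's yellow thumb tab (40 mm along the shear's x axis, 30 mm wide, 9 mm thick), about 90 mm above the bench when the pawl is in the teeth; pressing it down frees the pawl, full travel about 35 mm. The pawl's pin lies 86 mm from it towards the lever and 20 mm lower. Nothing is above it.
- watch: Gold wristwatch lying flat, case 40 mm across and 10 mm high, strap 160 mm long over all along its x axis. Origin under the case. Leave it alone.
- jar: Small amber glass jar with a black lid, 48 mm across, 55 mm high, standing. Origin under its centre. Leave it alone.
- hammer: Goldsmith's hammer, 220 mm long, lying along its x axis. Leave it alone.

How it is judged (in metres and radians):
On the way, in this order (a step that is already met when the one before it is completed fails the run):
1. the pawl is pressed free of the teeth and stays there, the lever still up (value of joint pawl above 0.3 rad and value of joint lever_angle above 0.2 rad), for 0.2 s.
2. the lever is pushed fully down, the blades shut (value of joint lever_angle below 0.04 rad), for 0.2 s.
At the end, for the whole second after the job is handed in: The lever is at rest within 0.04 rad (10 mm at the grip) of fully down, the pawl still stands free (above 0.3 rad), and the watch, jar and hammer are within 20 mm of where they lay (value of joint lever_angle below 0.04 rad and velocity of joint lever_angle between -0.05 and 0.05 rad/s and value of joint pawl above 0.3 rad and distance of each of watch, jar, hammer from where it was at the start of the episode below 0.02 m); the robot touches nothing.
It fails at once if the lever is lifted (above 0.9 rad) instead of pushed down (value of joint lever_angle above 0.9 rad).
It fails at once if the lever is forced against the engaged pawl (more than 60 N) (value of joint pawl below 0.2 rad and contact force between any of the fingers, the arm and lever above 60 N).
It fails at once if the lever is slammed: faster than 2.5 rad/s (velocity of joint lever_angle below -2.5 rad/s).
It fails at once if the watch, jar or hammer is moved by more than 20 mm, or the jar is tipped (distance of any of watch, jar, hammer from where it was at the start of the episode above 0.02 m or angle between jar's own z axis and vertical above 0.5 rad).
It also fails if it takes over 51 s, if anything falls off the work surface, if the arm or the gripper's body presses on something with over 40 N, if the wrist force passes 120 N, or if a joint passes its speed limit or range.

ROBOT

A 6-joint arm with a two-finger parallel gripper is mounted at the origin on the work surface. World frame = base frame: x ahead of the robot, y to its left, z up, the work surface at z = 0. Lengths are in m, angles in degrees, forces in N, time in s.
With the tool pointing down it reaches from about 0.25 to 0.725 m from the base axis. Payload 9.7 kg.
Tool frame: the origin (TCP) lies on the centre line of the jaws, within the pads' length; the fingertips stand bot.nose_length ahead of it and the grasp point (between the pads) lies 11 mm behind it (bot.nose_length is the distance from the TCP to the fingertips, in m); z points along the fingers, y is the line along which they close (so a half turn about z gives the same grasp; the last joint's range is limited). The gripper opens to 85 mm and grips with 20 to 120 N. Pads are 22 mm wide; open, the fingers measure 114 mm over their backs; the gripper's body (76 mm by 85 mm) begins 54 mm behind the grasp point. The pads swing forward as they close: fully open they stand 13 mm farther back than shut.
Start: joints at [66.406, 4.979, 10.078, 95.1, 0, 90], TCP at [0.22, 0.504, 0.239] pointing down, gripper open.
Joint ranges: [-179.16, 179.16], [-48.56, 103.87], [-65.8, 70.77], [-126.05, 130.52], [-82.76, 87.17], [-180, 180]. Speed limits (degrees/s): [127.2, 127.2, 147.25, 180, 180, 180].

INTERFACE

Orientations are given as [roll, pitch, yaw] about the fixed x, y, z axes, in that order (R = Rz(yaw) Ry(pitch) Rx(roll)).
In Python, from workcell import bot gives the robot as it stands. The module is installed in compiled form; this text tells all that it offers.
- The arm moves only by the shell command python3 -m inch 'ROWS' [OPENING] [FORCE]. ROWS is JSON, a list of rows, each a list of 4 numbers: the shift along the world's x, y, z in cm, then the turn about the world's z in degrees. A call has exactly 8 rows; each row is the pose to reach, as a shift and turn from the pose commanded when the call began; what a row does not reach only later rows make up. A row lasts 1/8 s, in which the tool goes at most 62.5 mm and 10.7 degrees, less where a joint would pass 70% of its speed; a pose out of reach is approached as far as the arm can. A call with a gripper value outside its range is refused whole. OPENING is the finger opening in cm, from 0 to 8.54, set as the call begins (- or left out, the last holds). The fingers move at their own pace and stop on an object; FORCE is the grip in N (left out, the last holds). Time passes only in rows, so rows that repeat a pose let the fingers close, or fill a call up. It gives the time, the measured TCP pose, the force, the opening and the grip force at its end, in the units of the state.
- bot.get_obs(): the state, without advancing time (a new reading comes with each control period).
- bot.camera(name): name is "scene" or "top" or "wrist"; returns a dict with "img" (400x640x3 uint8, red, green, blue), "fovy" (degrees; the focal length in pixels is half the picture's height over the tangent of half this angle, whatever the lens; pixels are square), "cx", "cy" (the principal point, pixels), "dist" ([k1, k2, p1, p2, k3] as OpenCV has them; the pictures are not rectified), "R" (3x3) and "t" (3): a world point X has camera coordinates R X + t; the wrist camera has in their place "mount" (4x4, takes a point from camera to tool coordinates, whose origin is the TCP and whose axes are the flange's). Camera axes: x right, y down, z forward; pixel columns grow to the right and rows downward; lengths in m; the calibration is good to about 2 mm. A picture is of the moment at which its call begins: read the wrist's pose just before it. There is no depth.
- bot.job_done(): hands the job in; it is judged then, once.
Trained networks look in a picture, given as the dict that the camera call returned (one of the last four; its "shot" number tells which), for a name from the list of things; names that differ only in an ending like _2 or _b are one class to them, and where a whole thing is asked for, a point or a joint stands for the part that bears it (a point fixed in the world has none). Each returns a list of dicts, best first, with "score" (0 to 1); they miss things now and then, are a little off and sometimes report something else, mostly with a low value. They report only what shows in the picture. A call takes as long as a camera call.
- bot.find_in(thing, picture): "point" ([column, row] in pixels, amid what is visible of it).
- bot.landmark_of(thing, picture): "point" ([column, row] in pixels: a listed point, or the origin of a listed thing).
The state is a dict: "time": time; "q": joint angles; "qd": joint speeds; "joint_efforts": joint torques, N m; "ee_pos": TCP position; "tcp_rot": TCP orientation; "wrist_force": force on the tool from outside, world axes, zero at the start; "torque": the same for the moment, N m; "opening": finger opening in m; "grasp_force": force on a finger pad.
Only numpy, scipy, OpenCV 4.12 (cv2) and the standard library are available. Lean on these libraries where they do the work, as an engineer would, in place of code of your own. Each camera call takes 0.05 s, during which the arm holds its last target. There are 200 camera calls.

## Working session

There is one attempt and no reset: what is moved stays moved. The work goes in short steps, Python scripts to look and compute and a shell command to move; the robot and the scene stay as the last step left them, time stands still between calls to the robot, and variables do not carry over. Pictures are saved under pics/ and viewed, at most 10 in all, crops included, and the job is handed in when it is done.

```bash
mkdir -p pics; cat > h.py <<'E'
import numpy as np, cv2, json
from workcell import bot
from scipy.optimize import least_squares
def shot(n):
    return bot.camera(n)
def K(c):
    f=200/np.tan(np.radians(c['fovy'])/2); return np.array([[f,0,c['cx']],[0,f,c['cy']],[0,0,1]])
def ray(c,p):
    u=cv2.undistortPoints(np.array([[p]],float),K(c),np.array(c['dist'])).ravel()
    R=np.array(c['R']);d=R.T@np.array([u[0],u[1],1]);return -R.T@np.array(c['t']),d/np.linalg.norm(d)
def atz(c,p,z):
    o,d=ray(c,p);return o+d*(z-o[2])/d[2]
def tri(rs):
    A=sum(np.eye(3)-np.outer(d,d) for o,d in rs);b=sum((np.eye(3)-np.outer(d,d))@o for o,d in rs);x=np.linalg.solve(A,b)
    return x,max(np.linalg.norm(np.cross(x-o,d)) for o,d in rs)
E
python3 - <<'E'
from h import *
np.set_printoptions(precision=3,suppress=True)
print(bot.get_obs()['ee_pos'],bot.nose_length)
C={n:shot(n) for n in('scene','top')}
for n in C: cv2.imwrite(f'pics/{n}0.png',C[n]['img'][:,:,::-1])
for t in('shear','lever_pivot','lever_grip','pawl_tab','lever','watch','jar','hammer'):
    r={n:bot.landmark_of(t,C[n]) for n in C}
    print(t,{n:[(np.round(x['point'],1).tolist(),round(x['score'],2)) for x in r[n][:2]] for n in r})
    if all(r.values()): print('  ',*tri([ray(C[n],r[n][0]['point']) for n in C]))
    if t in('shear','watch','jar','hammer') and r['top']: print('  top z0',atz(C['top'],r['top'][0]['point'],0))
E
```

```text
[0.22  0.504 0.239] 0.008
shear {'scene': [], 'top': [([356.4, 209.8], 0.68), ([362.8, 203.5], 0.57)]}
  top z0 [ 0.547 -0.052  0.   ]
lever_pivot {'scene': [([313.7, 177.2], 0.8)], 'top': [([359.4, 202.2], 0.88)]}
   [ 0.542 -0.049  0.125] 0.0015840724591016
lever_grip {'scene': [([392.0, 148.0], 0.96)], 'top': [([247.2, 228.4], 0.69), ([355.5, 278.2], 0.26)]}
   [0.479 0.127 0.307] 0.0036259667765484137
pawl_tab {'scene': [([269.0, 154.7], 0.85), ([279.2, 240.2], 0.3)], 'top': [([425.3, 179.0], 0.69)]}
   [ 0.589 -0.185  0.108] 0.0014974656594942788
lever {'scene': [([312.2, 174.3], 0.65)], 'top': [([359.5, 204.4], 0.59)]}
   [ 0.54  -0.051  0.13 ] 0.0024826122837992327
watch {'scene': [([317.9, 290.0], 0.69)], 'top': [([264.6, 178.4], 0.64)]}
   [0.629 0.153 0.013] 0.007939751721917456
  top z0 [0.626 0.16  0.   ]
jar {'scene': [([279.6, 236.9], 0.86)], 'top': [([337.9, 167.4], 0.61)]}
   [ 0.645 -0.012  0.016] 0.0010932163904936946
  top z0 [ 0.648 -0.012  0.   ]
hammer {'scene': [([364.1, 195.3], 0.87)], 'top': [([353.6, 278.0], 0.81)]}
   [ 0.396 -0.042  0.005] 0.0027893675956255116
  top z0 [ 0.394 -0.04   0.   ]
```

View pics/scene0.png

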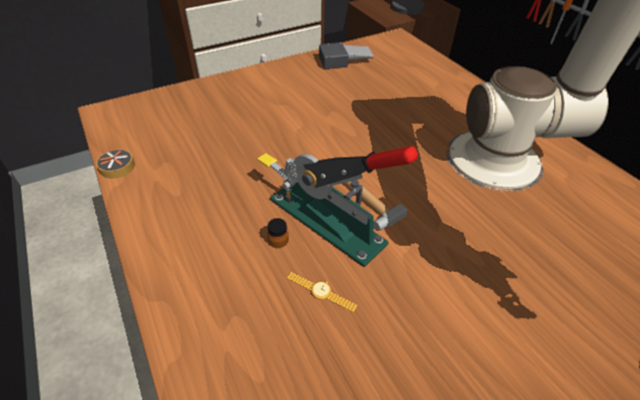

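View pics/top0.png

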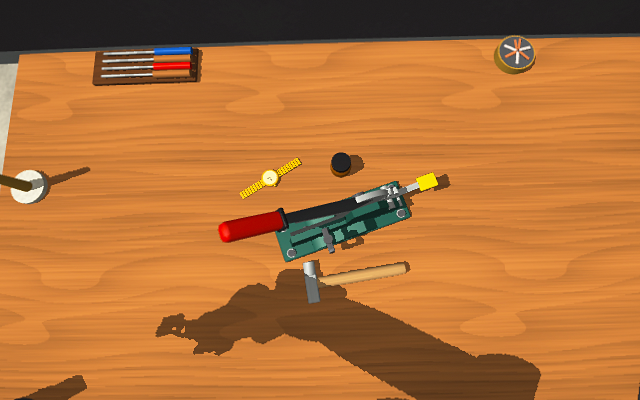

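The scene shows the tab at (267,159), grip at (392,158), and the top view shows the tab at (427,182), matching the networks. The hammer, watch and jar are clear of the path. I'll go up and over with the fingers shut.

```bash
python3 -m inch '[[1,-3,3,0],[2,-6,6,0],[3.5,-10,9,0],[5,-13,12,0],[6.5,-17,15,0],[8,-20,18,0],[9,-23,20,0],[10,-25,21,0]]' 0 40; python3 -c "
from h import *
print(bot.get_obs())"
```

```text
time: 1.9
ee_pos: [0.3204, 0.2528, 0.4507]
tcp_rot: [179.9, 0.1, 156.4]
wrist_force: [-0.1, 1.0, -0.5]
opening: -0.0001
grasp_force: 0.0
{'time': 1.9, 'q': array([ 3.82809857e+01, -3.09881058e+00,  2.71532215e+01,  1.20135656e+02,
       -6.12510237e-03,  6.19132313e+01]), 'qd': array([-23.77803855,   2.00759242,  10.88481636,   9.51708946,
         0.02923508, -23.83193725]), 'joint_efforts': array([ 3.11475031e+00, -3.72947931e+01,  3.88803899e+01,  1.40974339e-02,
       -3.07776046e-02,  5.98201118e-01]), 'ee_pos': array([0.32037513, 0.25280672, 0.45074425]), 'tcp_rot': array([1.79900212e+02, 6.01946254e-02, 1.56367696e+02]), 'wrist_force': array([-0.13276311,  1.03664069, -0.54073535]), 'torque': array([-0.00644895,  0.03402936,  0.01581504]), 'grasp_force': 0.0, 'opening': -5.284905752517102e-05}
```

```bash
python3 -m inch '[[1,-5.5,0,0],[2,-11,0,0],[4,-16,0,0],[6,-21.5,0,0],[9,-26.5,0,0],[12,-31,0,0],[15,-36,-1,0],[18,-40,-3,0]]'
python3 -m inch '[[22,-42,-8,0],[26,-44,-13,0],[27,-44,-18,0],[27,-44,-22,0],[27,-44,-22,0],[27,-44,-22,0],[27,-44,-22,0],[27,-44,-22,0]]' >/dev/null; echo
```

```text
time: 2.9
ee_pos: [0.501, -0.1482, 0.4194]
tcp_rot: [180.0, 0.1, 156.3]
wrist_force: [0.8, 0.1, 0.6]
opening: -0.0001
grasp_force: 0.0
```

I wrote that second call relative to the wrong start pose. Checking where the arm ended up.

```bash
python3 - <<'E'
from h import *
o=bot.get_obs();print(o['time'],o['ee_pos'],o['tcp_rot'],o['wrist_force'],o['q'])
C={n:shot(n) for n in('scene','top')}
cv2.imwrite('pics/scene1.png',C['scene']['img'][:,:,::-1])
for t in('lever_pivot','lever_grip','pawl_tab','watch','jar','hammer'):
    r={n:bot.landmark_of(t,C[n]) for n in C}
    if all(r.values()): print(t,*tri([ray(C[n],r[n][0]['point']) for n in C]))
E
```

```text
3.9 [ 0.67475418 -0.48534782  0.19336752] [-179.49784617    2.33835609  156.39135235] [ 1.02727328  0.20106608 -0.31444738] [-3.57272353e+01  5.23327385e+01  7.06820934e+01  1.05957718e+02
 -2.07689343e-04 -1.21083436e+01]
lever_pivot [ 5.83463760e-01 -5.37531580e-04  1.83088125e-01] 0.015203922769908737
lever_grip [0.47946692 0.12520108 0.29784307] 0.0004832338866909468
pawl_tab [ 0.59551081 -0.20418595  0.08613779] 0.0035316572804702253
watch [ 6.28125369e-01  1.50871210e-01 -9.93120848e-05] 0.0029634905343871327
hammer [ 0.39781559 -0.03955662  0.00626162] 0.004067309463402939
```

View pics/scene1.png

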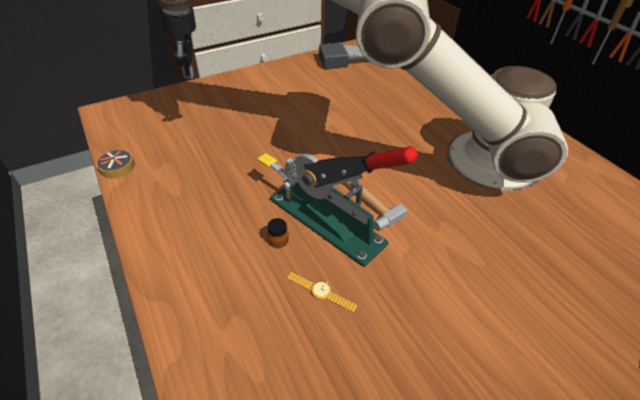

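Nothing was touched: the gripper hangs free at (180,60) in the image, beyond the bench objects, and the shear is unchanged. I'll come back in, working from the measured pose.

```bash
python3 -m inch '[[-1,3,1,0],[-2,7,2,0],[-3,11,3,0],[-5,15,4,0],[-6,19,5,0],[-7,23,6,0],[-8,26,6,0],[-8,26,6,0]]'
python3 - <<'E'
from h import *
o=bot.get_obs();print(o['ee_pos'],o['tcp_rot'])
c=shot('wrist');cv2.imwrite('pics/w1.png',c['img'][:,:,::-1])
from scipy.spatial.transform import Rotation as Ro
T=np.eye(4);T[:3,:3]=Ro.from_euler('xyz',o['tcp_rot'],degrees=True).as_matrix();T[:3,3]=o['ee_pos']
M=T@np.array(c['mount']);c['R']=M[:3,:3].T;c['t']=-M[:3,:3].T@M[:3,3]
cs,ct=shot('scene'),shot('top')
for t in('pawl_tab','lever_pivot'):
    rs=[]
    for n,x in(('w',c),('s',cs),('t',ct)):
        r=bot.landmark_of(t,x)
        if r: print(t,n,np.round(r[0]['point']),round(r[0]['score'],2),atz(x,r[0]['point'],.09 if t=='pawl_tab' else .125));rs.append(ray(x,r[0]['point']))
    if len(rs)>1: print(tri(rs))
E
```

```text
time: 5.6
ee_pos: [0.5944, -0.2224, 0.2573]
tcp_rot: [-179.5, 2.5, 156.5]
wrist_force: [0.7, -0.4, 0.2]
opening: 0.0
grasp_force: 0.0
[ 0.59439082 -0.22236928  0.25734413] [-179.49378768    2.51525763  156.54255737]
pawl_tab s [266. 157.] 0.73 [ 0.59069836 -0.19852312  0.09      ]
pawl_tab t [427. 182.] 0.96 [ 0.58842514 -0.19395969  0.09      ]
(array([ 0.58991229, -0.19500239,  0.09134973]), np.float64(0.0021531019078717653))
lever_pivot w [501.  41.] 0.9 [ 0.54317325 -0.05157913  0.125     ]
lever_pivot s [313. 174.] 0.58 [ 0.53536562 -0.05818943  0.125     ]
lever_pivot t [362. 204.] 0.78 [ 0.53945789 -0.05378498  0.125     ]
(array([ 0.53990136, -0.0534923 ,  0.13001941]), np.float64(0.003034165475542086))
```

View pics/w1.png

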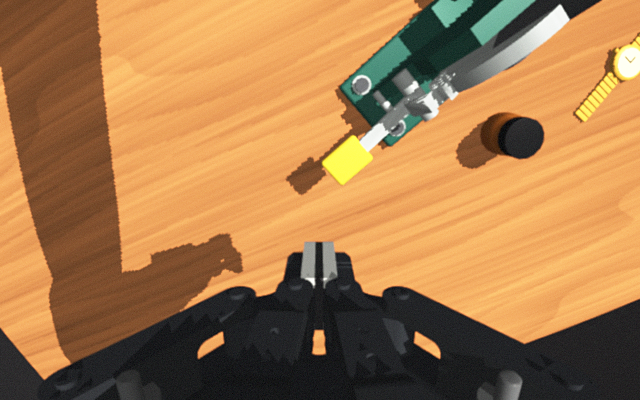

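The wrist view shows the tab at (347,160), just ahead of the fingertips at (318,245), and nothing above it. I'll descend to just above it.

```bash
python3 -m inch '[[-0.2,1,-3,0],[-0.5,2,-6,0],[-0.5,2.7,-9,0],[-0.5,2.7,-11,0],[-0.5,2.7,-12.5,0],[-0.5,2.7,-13.5,0],[-0.5,2.7,-13.5,0],[-0.5,2.7,-13.5,0]]'
python3 - <<'E'
from h import *
o=bot.get_obs()
c=shot('wrist');cv2.imwrite('pics/w2.png',c['img'][:,:,::-1])
from scipy.spatial.transform import Rotation as Ro
T=np.eye(4);T[:3,:3]=Ro.from_euler('xyz',o['tcp_rot'],degrees=True).as_matrix();T[:3,3]=o['ee_pos']
M=T@np.array(c['mount']);c['R']=M[:3,:3].T;c['t']=-M[:3,:3].T@M[:3,3]
m=cv2.inRange(cv2.cvtColor(c['img'],cv2.COLOR_RGB2HSV),(22,150,120),(35,255,255))
n,_,s,ce=cv2.connectedComponentsWithStats(m);i=1+np.argmax(s[1:,4]);print(s[i],ce[i],atz(c,ce[i],.09))
E
```

```text
time: 7.05
ee_pos: [0.59, -0.1973, 0.1218]
tcp_rot: [-179.5, 2.5, 156.4]
wrist_force: [-0.6, -0.7, 0.0]
opening: 0.0
grasp_force: 0.0
[ 283  193   86   60 2788] [327.34971306 226.37553802] [ 0.58559113 -0.18951727  0.09      ]
```

View pics/w2.png

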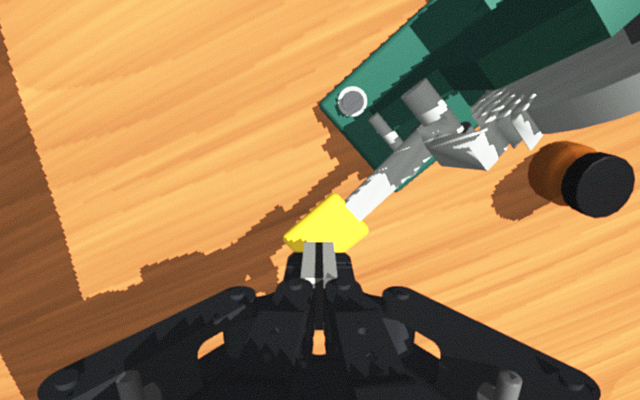

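The fingertips at (318,265) are over the tab, whose visible part is centred at (327,226). Pressing.

```bash
python3 -m inch '[[-0.1,0.2,-1,0],[-0.2,0.2,-1.8,0],[-0.2,0.2,-2.4,0],[-0.2,0.2,-3,0],[-0.2,0.2,-3.6,0],[-0.2,0.2,-4.2,0],[-0.2,0.2,-4.8,0],[-0.2,0.2,-5,0]]'
```

```text
time: 8.1
ee_pos: [0.5874, -0.195, 0.0703]
tcp_rot: [-179.5, 2.4, 156.4]
wrist_force: [-0.2, 0.1, 1.3]
opening: 0.0001
grasp_force: 0.0
```

```bash
python3 -m inch '[[0,0,0,0],[0,0,1,0],[0,0,3,0],[0,-0.5,7,0],[0,-1.5,12,0],[0,-2.5,17,0],[0,-2.5,18,0],[0,-2.5,18,0]]'
python3 - <<'E'
from h import *
a,b=shot('scene'),shot('top')
x=cv2.imread('pics/scene0.png')[120:220,220:440];y=a['img'][120:220,220:440,::-1]
cv2.imwrite('pics/cmp.png',cv2.resize(np.vstack([x,y]),None,fx=3,fy=3))
for t in('pawl_tab','lever_grip'):
    r=[ray(c,bot.landmark_of(t,c)[0]['point']) for c in(a,b) if bot.landmark_of(t,c)]
    if len(r)>1: print(t,tri(r))
print(bot.get_obs()['time'])
E
```

```text
time: 9.1
ee_pos: [0.588, -0.2202, 0.2519]
tcp_rot: [-179.5, 2.5, 156.4]
wrist_force: [-0.1, 0.3, -0.8]
opening: -0.0002
grasp_force: 0.0
lever_grip (array([0.47774331, 0.12297245, 0.29976834]), np.float64(0.000498377562398919))
9.55
```

View pics/cmp.png

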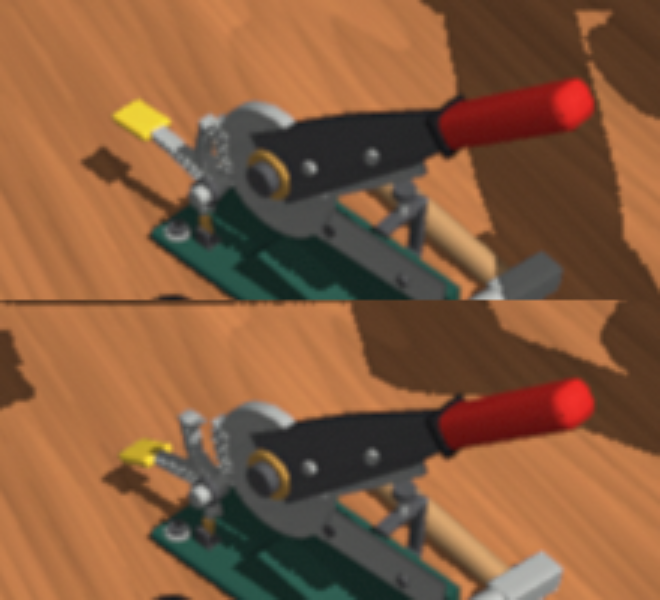

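The comparison crop shows the tab dropped from y=118 to y=450-300 and the pawl tooth swung clear of the hub, so it has snapped free. The lever hasn't moved. Going over to the grip, turning the closing line square to the lever.

```bash
python3 -m inch '[[0,0,6,0],[-1,2,12,-7],[-2.5,7,16,-14],[-4,12,17,-21],[-6,17,17,-28],[-8,22,17,-35],[-9.5,28,17,-42],[-11,33,16,-47]]'
python3 -m inch '[[0,0.5,0,0],[0,1,-1,0],[0,1,-2,0],[0,1,-2,0],[0,1,-2,0],[0,1,-2,0],[0,1,-2,0],[0,1,-2,0]]'
python3 - <<'E'
from h import *
from scipy.spatial.transform import Rotation as Ro
o=bot.get_obs()
c=shot('wrist');cv2.imwrite('pics/w3.png',c['img'][:,:,::-1])
T=np.eye(4);T[:3,:3]=Ro.from_euler('xyz',o['tcp_rot'],degrees=True).as_matrix();T[:3,3]=o['ee_pos']
M=T@np.array(c['mount']);c['R']=M[:3,:3].T;c['t']=-M[:3,:3].T@M[:3,3]
r=bot.landmark_of('lever_grip',c);print(r[:2])
if r: print(atz(c,r[0]['point'],.302))
E
```

```text
time: 10.55
ee_pos: [0.4769, 0.1118, 0.4114]
tcp_rot: [-179.6, 2.4, 109.2]
wrist_force: [1.0, -0.2, 0.6]
opening: 0.0004
grasp_force: 0.0
time: 11.55
ee_pos: [0.4777, 0.1199, 0.3911]
tcp_rot: [-179.5, 2.4, 109.4]
wrist_force: [0.2, 0.7, -0.7]
opening: -0.0001
grasp_force: 0.0
[{'point': [329.7, 195.7], 'score': 0.93}]
[0.48208304 0.12892583 0.302     ]
```

View pics/w3.png

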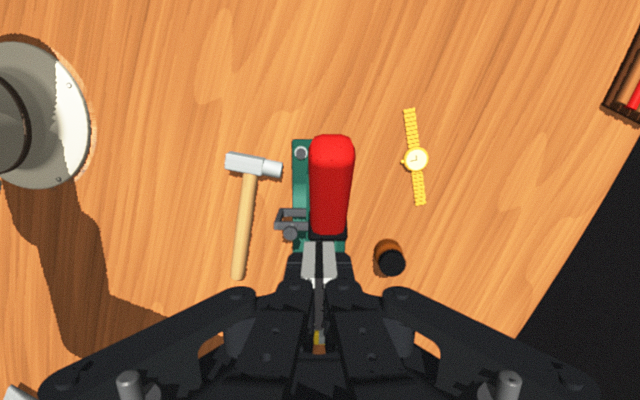

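The wrist view shows the grip centred at (330,195), with its axis in line with the tool and the fingertips at (319,260) just inboard. I'll move over it and start pushing along the arc.

```bash
python3 -m inch '[[0.3,0.5,-3,0],[0.3,0.7,-5.5,0],[0.3,0.7,-6.5,0],[0.3,0.7,-7.2,0],[0.3,0.8,-7.8,0],[0.1,1.5,-8.7,0],[-0.1,2.1,-9.5,0],[-0.3,2.7,-10.4,0]]'
```

```text
time: 12.65
ee_pos: [0.4747, 0.1472, 0.2877]
tcp_rot: [-179.6, 2.4, 109.4]
wrist_force: [-1.4, -0.5, 4.5]
opening: -0.0001
grasp_force: 2.1
```

```bash
python3 -m inch '[[-0.2,0.5,-0.8,0],[-0.3,1,-1.6,0],[-0.5,1.5,-2.5,0],[-0.6,2,-3.3,0],[-0.8,2.4,-4.2,0],[-0.9,2.8,-5.1,0],[-1,3.1,-6,0],[-1.2,3.5,-6.9,0]]'
python3 -m inch '[[-0.1,0.2,-0.8,0],[-0.1,0.4,-1.7,0],[-0.2,0.7,-2.5,0],[-0.3,0.9,-3.3,0],[-0.3,1.0,-4.1,0],[-0.4,1.1,-4.9,0],[-0.4,1.2,-5.7,0],[-0.4,1.3,-6.3,0]]'
```

```text
time: 13.65
ee_pos: [0.4628, 0.182, 0.2174]
tcp_rot: [-179.5, 2.4, 109.4]
wrist_force: [2.0, -2.7, 2.5]
opening: -0.0
grasp_force: 1.7
time: 14.65
ee_pos: [0.4585, 0.1948, 0.1544]
tcp_rot: [-179.4, 2.4, 109.4]
wrist_force: [-1.0, -2.7, 2.9]
opening: -0.0001
grasp_force: 1.6
```

```bash
python3 -m inch '[[0,0,-0.1,0],[0,0,-0.2,0],[0,0,-0.3,0],[0,0,-0.4,0],[0,0,-0.4,0],[0,0,-0.4,0],[0,0,-0.4,0],[0,0,-0.4,0]]'
```

```text
time: 15.65
ee_pos: [0.4586, 0.1948, 0.1538]
tcp_rot: [-179.6, 2.4, 109.4]
wrist_force: [-7.5, -4.1, 25.0]
opening: -0.0001
grasp_force: 12.5
```

The push force rose to 25 N with no further movement, so the lever is at its stop. Retreating and checking.

```bash
python3 -m inch '[[0,0,0.5,0],[0,0,2,0],[0,0,5,0],[0,0,9,0],[-2,4,13,0],[-5,9,15,0],[-8,14,15,0],[-8,14,15,0]]'
python3 - <<'E'
from h import *
a,b=shot('scene'),shot('top')
cv2.imwrite('pics/end.png',cv2.resize(np.hstack([a['img'][100:340,200:460],b['img'][120:360,210:470]])[:,:,::-1],None,fx=1.5,fy=1.5))
for t in('pawl_tab','lever_grip','watch','jar','hammer'):
    r=[ray(c,bot.landmark_of(t,c)[0]['point']) for c in(a,b) if bot.landmark_of(t,c)]
    if len(r)>1: print(t,tri(r))
E
```

```text
time: 16.65
ee_pos: [0.3768, 0.3377, 0.301]
tcp_rot: [-179.4, 2.4, 109.7]
wrist_force: [0.6, 0.4, 0.3]
opening: 0.0001
grasp_force: 0.0
pawl_tab (array([ 0.58973603, -0.2019961 ,  0.04912488]), np.float64(0.003242162051249688))
lever_grip (array([0.45563525, 0.19349805, 0.13906411]), np.float64(0.0016149757311620945))
watch (array([0.63145665, 0.14999816, 0.00066489]), np.float64(0.002296975372989312))
jar (array([ 0.64555616, -0.01811445, -0.00114218]), np.float64(0.002505866654367576))
hammer (array([ 0.39837403, -0.03758021,  0.00911283]), np.float64(0.0054195674863988545))
```

View pics/end.png

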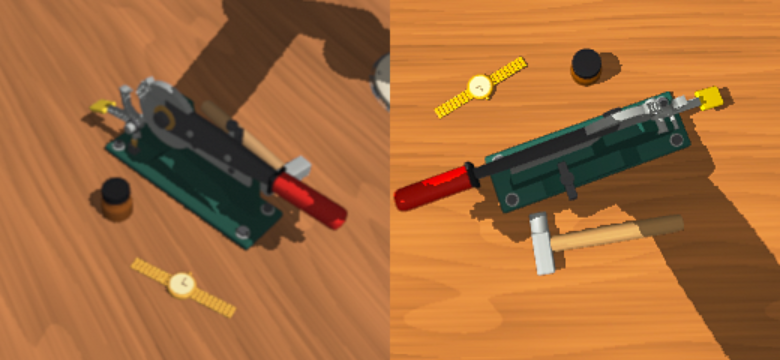

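The lever lies level, with its grip at (310,200) in the left half. The pawl stands free with its tab low at (100,107), the watch, jar and hammer are where they were, and the hand is clear.

```bash
python3 -c "
from workcell import bot
print(bot.job_done())"
```

```text
the job is handed in; nothing more can be done
None
```

I pressed the pawl free, pushed the lever fully down onto its stop, left the watch, jar and hammer in place, and handed the job in with the hand clear at about 17 s; one mistyped move swung the arm wide early on but touched nothing.

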